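# Find the tea tin that a spare lid belongs to

### The job

One unmarked tea-tin lid lies on the red tray: find the open tin on the stand that it belongs to, trying it in the smallest tin first and going up one tin at a time, and leave it fully home, set down and not dropped, in the first tin that it goes into. The tins stand a little off-centre in their recesses, so press only lightly and feel about for the mouth before you give a tin up as too small. Leave the two lids on the cork mat, the teapot and the spoon rest where they are.

Things in the scene. Friction and masses are not known exactly. Their poses are not given: they have to be found in the camera images.
- lid_p: One of three look-alike aluminium tin lids (lid_p, lid_q, lid_r): round flange 70 mm across, black bar knob. Origin: centre of the plug's flat underside, z up. Above it: plug z = 0 to 10 mm, flange 10 to 12.5 mm, knob 12.5 to 36.5 mm, centred, 36 mm long along the lid's x, 14 mm wide along its y. 50 to 90 g. One of the three lies on the tray, two on the mat; which one changes.
- lid_q: As lid_p, the same outside and origin. The plugs of the three lids differ: 44.6, 49.6 and 54.6 mm across, one for each tin; nobody noted which lid has which, so it is found by trying.
- lid_r: As lid_p, the same outside and origin, again another plug. The lowest 1.6 mm of every plug tapers in by 1 mm all round. Under a lid, a tin gives on its cork pad: about 1 mm for 6 N pressed down; it does not shift sideways under less than 25 N.
- stand: Low wooden stand, 100 (x) by 300 mm (y), edge 20 mm high, fixed, facing any way; origin: centre of its underside. Three open tins in a row along its y, 100 mm apart, small at -y, large at +y. A lid has 1.4 mm play in its tin, more in larger ones, cannot enter smaller ones. Home: flange on rim, origin 10 mm below it. Press below 20 N.
- mouth_small (a point): Centre of the stand's small recess, at rim height of the small tin in it (80 mm above the table); z up. The tin: open aluminium, bore 46 mm, rim 4 mm wide (outside diameter 54 mm), 70 mm tall. The tin itself stands 2.5 to 4.5 mm off this point, to a side that is not measured (at most 4 mm along the stand's x or y).
- mouth_medium (a point): Centre of the stand's medium recess, at rim height of the medium tin in it (90 mm above the table); z up. The tin: open aluminium, bore 51 mm, rim 4 mm wide (outside diameter 59 mm), 80 mm tall. The tin itself stands 2.5 to 4.5 mm off this point, to a side that is not measured (at most 4 mm along the stand's x or y).
- mouth_large (a point): Centre of the stand's large recess, at rim height of the large tin in it (100 mm above the table); z up. The tin: open aluminium, bore 56 mm, rim 4 mm wide (outside diameter 64 mm), 90 mm tall. The tin itself stands 2.5 to 4.5 mm off this point, to a side that is not measured (at most 4 mm along the stand's x or y).
- tray: Red lacquered plastic tray, fixed, 260 mm (x) by 220 mm (y), floor 4 mm thick, walls 4 mm thick and 20 mm high. Origin: centre of its underside, on the table. One lid lies on its floor, plug down.
- mat: Cork mat, fixed, 260 mm (x) by 130 mm (y), 4 mm thick. Origin: centre of its underside. Two lids lie on it, plug down; they stay there.
- teapot: Tall aluminium teapot, loose, 117 mm across the foot, 214 mm high with its black knob, spout to +x, black handle to -x. Origin: centre of its underside. Leave alone.
- spoon_rest: White ceramic spoon rest, loose, round dish 90 mm across, 14 mm high, with a tongue to its -x. Origin: centre of the dish's underside. Leave alone.
Mind the look-alikes: they are no part of the job. Leave any green look-alike of the lid_q alone. Leave any green look-alike of the lid_r alone.

How it is judged (in metres and radians):
On the way, in this order (a step that is already met when the one before it is completed fails the run):
1. the lid is tried in the smallest tin: it rests on the rim or enters the mouth (((horizontal distance between lid_p and mouth_small below 0.008 m and z of lid_p in the frame of mouth_small below 0.002 m) or (horizontal distance between lid_q and mouth_small below 0.008 m and z of lid_q in the frame of mouth_small below 0.002 m and contact force between lid_q and stand above 0.5 N) or (horizontal distance between lid_r and mouth_small below 0.008 m and z of lid_r in the frame of mouth_small below 0.002 m and contact force between lid_r and stand above 0.5 N))).
2. it goes into the smallest tin if it fits there; otherwise it is tried in the medium tin (((horizontal distance between lid_p and mouth_small below 0.008 m and z of lid_p in the frame of mouth_small below -0.002 m) or (horizontal distance between lid_q and mouth_medium below 0.008 m and z of lid_q in the frame of mouth_medium below 0.002 m) or (horizontal distance between lid_r and mouth_medium below 0.008 m and z of lid_r in the frame of mouth_medium below 0.002 m and contact force between lid_r and stand above 0.5 N))).
3. the lid is fully home in its own tin and let go (((horizontal distance between lid_p and mouth_small below 0.008 m and z of lid_p in the frame of mouth_small below -0.0085 m and contact force between the fingers and lid_p below 0.1 N) or (horizontal distance between lid_q and mouth_medium below 0.008 m and z of lid_q in the frame of mouth_medium below -0.0085 m and contact force between the fingers and lid_q below 0.1 N) or (horizontal distance between lid_r and mouth_large below 0.008 m and z of lid_r in the frame of mouth_large below -0.0085 m and contact force between the fingers and lid_r below 0.1 N))), for 0.2 s.
At the end, for the whole second after the job is handed in: The tray lid is in the smallest tin it enters, level (0.05 rad), within 1.5 mm of fully home, at rest, let go; the other lids lie on the mat within 20 mm of their start; the teapot is upright, it and the spoon rest within 20 mm of their start (((horizontal distance between lid_p and mouth_small below 0.008 m and z of lid_p in the frame of mouth_small below -0.0085 m and contact force between the fingers and lid_p below 0.1 N and angle between lid_p's own z axis and vertical below 0.05 rad and linear speed of lid_p below 0.01 m/s and horizontal distance between each of lid_q, lid_r and mat below 0.11 m and distance of each of lid_q, lid_r from where it was at the start of the episode below 0.02 m) or (horizontal distance between lid_q and mouth_medium below 0.008 m and z of lid_q in the frame of mouth_medium below -0.0085 m and contact force between the fingers and lid_q below 0.1 N and angle between lid_q's own z axis and vertical below 0.05 rad and linear speed of lid_q below 0.01 m/s and horizontal distance between each of lid_p, lid_r and mat below 0.11 m and distance of each of lid_p, lid_r from where it was at the start of the episode below 0.02 m) or (horizontal distance between lid_r and mouth_large below 0.008 m and z of lid_r in the frame of mouth_large below -0.0085 m and contact force between the fingers and lid_r below 0.1 N and angle between lid_r's own z axis and vertical below 0.05 rad and linear speed of lid_r below 0.01 m/s and horizontal distance between each of lid_p, lid_q and mat below 0.11 m and distance of each of lid_p, lid_q from where it was at the start of the episode below 0.02 m)) and angle between teapot's own z axis and vertical below 0.1 rad and distance of each of teapot, spoon_rest from where it was at the start of the episode below 0.02 m); the robot touches nothing.
It fails at once if a lid is pressed on a tin or the stand with more than 20 N (contact force between any of lid_p, lid_q, lid_r and stand above 20 N).
It fails at once if a lid is put into a tin larger than its own ((horizontal distance between lid_p and mouth_medium below 0.008 m and z of lid_p in the frame of mouth_medium below -0.003 m) or (horizontal distance between lid_p and mouth_large below 0.008 m and z of lid_p in the frame of mouth_large below -0.003 m) or (horizontal distance between lid_q and mouth_large below 0.008 m and z of lid_q in the frame of mouth_large below -0.003 m)).
It fails at once if a lid is dropped: it moves at over 0.25 m/s while the fingers do not hold it ((linear speed of lid_p above 0.25 m/s and contact force between the fingers and lid_p below 0.5 N) or (linear speed of lid_q above 0.25 m/s and contact force between the fingers and lid_q below 0.5 N) or (linear speed of lid_r above 0.25 m/s and contact force between the fingers and lid_r below 0.5 N)).
It fails at once if the teapot is tipped (angle between teapot's own z axis and vertical above 0.35 rad).
It also fails if it takes over 72 s, if anything falls off the work surface, if the arm or the gripper's body presses on something with over 40 N, if the wrist force passes 120 N, or if a joint passes its speed limit or range.

### The arm

A 6-joint arm with a two-finger parallel gripper is mounted at the origin on the work surface. World frame = base frame: x ahead of the robot, y to its left, z up, the work surface at z = 0. Lengths are in mm, angles in rad, forces in N, time in s.
With the tool pointing down it reaches from about 300 to 850 mm from the base axis. Payload 5.4 kg.
Tool frame: the origin (TCP) lies midway between the tips of the shut fingers; the grasp point (between the pads) lies 19 mm behind it; z points along the fingers, y is the line along which they close (so a half turn about z gives the same grasp; the last joint's range is limited). The gripper opens to 85 mm and grips with 20 to 120 N. Pads are 22 mm wide; open, the fingers measure 114 mm over their backs; the gripper's body (76 mm by 85 mm) begins 54 mm behind the grasp point. The pads swing forward as they close: fully open they stand 13 mm farther back than shut.
Start: joints at [1.004, 0.158, 1.597, -0, 1.386, -0.21], TCP at [200.843, 538.765, 231.299] pointing down, gripper open.
Joint ranges: [-2.91, 2.91], [-0.94, 2.29], [0.18, 2.7], [-1.29, 4.43], [0.17, 2.64], [-3, 3]. Speed limits (rad/s): [2.57, 2.57, 3.14, 3.14, 3.14, 3.14].

### API

Orientations are given as a rotation vector (axis times angle).
In Python, from workcell import env, read_camera gives the robot as it stands. The module is installed in compiled form; this text tells all that it offers.
- The arm moves only by the tool drive_tool, never from a script. Its argument "moves" is a list of rows, each a list of 5 numbers: the shift along the tool's x, y, z normalised to -1 to 1, where 1 is 0.5 m, then the turn about the tool's z normalised to -1 to 1, where 1 is 180 degrees, then the opening, from 0 (shut) to 1 (fully open). A call has 1 to 5 rows; each row is the pose to reach, as a shift and turn from the pose commanded when the call began, along the tool's axes at that moment, turning the shorter way round; what a row does not reach only later rows make up. A row lasts 1/10 s, in which the tool goes at most 50 mm and 8.59 degrees, less where a joint would pass 70% of its speed; a pose out of reach is approached as far as the arm can. A call with a number of a shift or a turn outside -1 to 1 is refused whole. A call with a gripper value outside its range is refused whole. The fingers move at their own pace and stop on an object; the grip force is fixed at half the most. Time passes only in rows, so rows that repeat a pose let the fingers close. It gives the time, the measured TCP pose, the force, the opening and the grip force at its end, in the units of the state.
- env.sense(): the state, without advancing time (a new reading comes with each control period).
- read_camera(name): name is "scene" or "top" or "wrist"; returns a dict with "color" (480x640x3 uint8, red, green, blue), "vertical_fov" (degrees; the focal length in pixels is half the picture's height over the tangent of half this angle, whatever the lens; pixels are square), "cx", "cy" (the principal point, pixels), "world_from_camera" (4x4, takes a point from camera to world coordinates). Camera axes: x right, y down, z forward; pixel columns grow to the right and rows downward; lengths in mm; the calibration is good to about 2 mm. A picture is of the moment at which its call begins. There is no depth.
- env.hand_in(): hands the job in; it is judged then, once.
The state is a dict: "time_s": time; "q": joint angles; "qvel": joint speeds; "joint_torque": joint torques, N m; "position": TCP position; "tool_rot": TCP orientation; "force": force on the tool from outside, world axes, zero at the start; "torque": the same for the moment, N m; "width": opening from 0.0 (shut) to 1.0 (fully open); "gripper_force": force on a finger pad.
Only numpy, scipy, OpenCV 4.12 (cv2) and the standard library are available. Lean on these libraries where they do the work, as an engineer would, in place of code of your own. Each camera call takes 0.05 s, during which the arm holds its last target. There are 200 camera calls.

## Working session

There is one attempt and no reset: what is moved stays moved. The work goes in short steps, Python scripts to look and compute and a tool call to move; the robot and the scene stay as the last step left them, time stands still between calls to the robot, and variables do not carry over. Pictures are saved under pics/ and viewed, at most 10 in all, crops included, and the job is handed in when it is done.

Besides the shell and the picture viewer there is one more tool, called after ">>>" as name(argument=value, ...), one argument or row to a line, values as JSON. drive_tool: Moves the arm, as the interface text tells. Scaled input: -1 to 1 covers 0.5 m each way for a shift and 180 degrees each way for a turn. Its arguments: {"type":"object","properties":{"moves":{"type":"array","items":{"type":"array","items":{"type":"number"}}}},"required":["moves"]}

```bash
mkdir -p pics; cat > h.py <<'E'
import numpy as np, cv2
from workcell import env, read_camera
def snap(n,f):
    c=read_camera(n); cv2.imwrite(f'pics/{f}.png',c['color'][:,:,::-1]); 
    np.savez(f'pics/{f}.npz',**c); return c
def ray(c,uv,z):
    f=240/np.tan(np.radians(float(c['vertical_fov']))/2)
    T=c['world_from_camera']; uv=np.atleast_2d(np.array(uv,float))
    d=np.c_[(uv[:,0]-c['cx'])/f,(uv[:,1]-c['cy'])/f,np.ones(len(uv))]@T[:3,:3].T
    o=T[:3,3]; return o+d*((z-o[2])/d[:,2])[:,None]
E
python3 - <<'E'
from h import *
for n in ['top','scene']:
    c=snap(n,n+'0'); print(n,c['vertical_fov'],c['cx'],c['cy'],np.round(c['world_from_camera'],3).tolist())
s=env.sense(); print({k:np.round(v,3) for k,v in s.items()})
E
```

```text
top 54.50917771010098 318.82546432955183 238.11676570476342 [[-0.02, -0.978, 0.21, 281.402], [-1.0, 0.019, -0.007, -96.714], [0.003, -0.21, -0.978, 1214.235], [0.0, 0.0, 0.0, 1.0]]
scene 48.82606597918629 327.66678155825383 240.7388502050879 [[-0.65, 0.574, -0.498, 1293.037], [0.76, 0.502, -0.414, 530.818], [0.013, -0.647, -0.762, 1280.642], [0.0, 0.0, 0.0, 1.0]]
{'time_s': np.float64(0.1), 'q': array([ 1.004,  0.159,  1.598, -0.   ,  1.386, -0.21 ]), 'qvel': array([-0.001, -0.002, -0.003, -0.   ,  0.001,  0.001]), 'joint_torque': array([-0.0000e+00, -3.9699e+01, -3.3234e+01, -0.0000e+00,  4.0000e-03,
        0.0000e+00]), 'position': array([200.541, 538.302, 230.398]), 'tool_rot': array([-5.570e-01, -3.091e+00,  3.000e-03]), 'force': array([ 0.151,  0.55 , -0.331]), 'torque': array([0.003, 0.03 , 0.01 ]), 'gripper_force': np.float64(0.0), 'width': np.float64(1.001)}
```

View pics/top0.png

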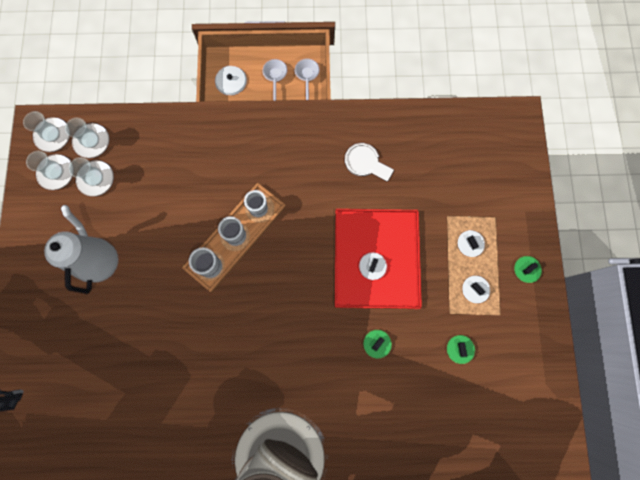

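View pics/scene0.png

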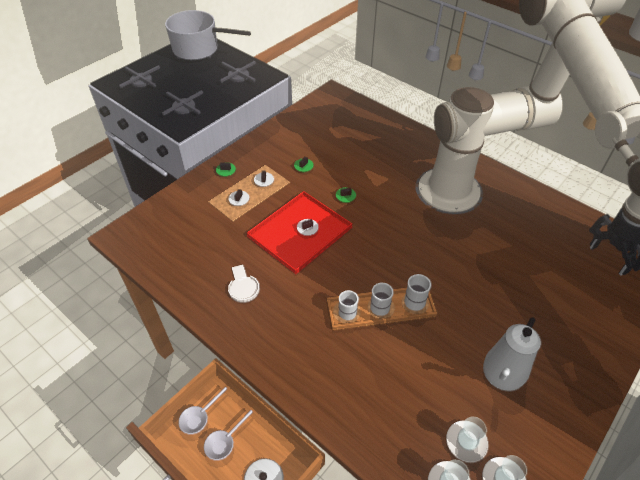

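The top view shows the tray lid at (373,265) and the tins small (255,202), medium (231,230) and large (204,262). The green decoys are elsewhere, and the scene view agrees.

```bash
python3 - <<'E'
from h import *
c=dict(np.load('pics/top0.npz')); im=c['color']; hsv=cv2.cvtColor(im,cv2.COLOR_RGB2HSV)
def blobs(m,x0,y0,x1,y1,mn=8):
    k=np.zeros_like(m);k[y0:y1,x0:x1]=m[y0:y1,x0:x1]
    n,l,st,ce=cv2.connectedComponentsWithStats(k); 
    return [(st[i,4],ce[i],np.argwhere(l==i)[:,::-1]) for i in range(1,n) if st[i,4]>=mn]
v=hsv[...,2];s=hsv[...,1]
for nm,m,z,b in [('flange',((s<60)&(v>120)),16.5,(340,215,415,302)),('knob',(v<70),40.5,(355,245,392,285))]:
    for a,ce,p in blobs(m.astype(np.uint8)*255,*b):
        P=ray(c,p,z)[:,:2]
        h=cv2.convexHull(p.astype(np.int32)); (cc),r=cv2.minEnclosingCircle(h)
        print(nm,a,ce.round(1),ray(c,[cc],z).round(1),r,cv2.minAreaRect(P.astype(np.float32)))
        e,V=np.linalg.eigh(np.cov(P.T)); print('  mean',P.mean(0).round(1),'long axis deg',np.degrees(np.arctan2(V[1,1],V[0,1])).round(1),np.sqrt(e).round(1))
# stand approx
for nm,uv,z in [('s',(255,202),80),('m',(231,230),90),('l',(204,262),100)]: print(nm,ray(c,[uv],z).round(1))
for uv in [(262,184),(285,205),(208,290),(184,267)]: print(ray(c,[uv],20).round(1))
for uv in [(335,209),(419,209),(421,307),(335,307)]: print('tray',ray(c,[uv],20).round(1))
w=snap('wrist','w0');print(w['vertical_fov'],w['cx'],w['cy'],np.round(w['world_from_camera'],2).tolist())
big=cv2.resize(im[170:300,170:300],(780,780),interpolation=cv2.INTER_CUBIC)[:600]
E
```

```text
flange 496 [372.4 265.9] [[ 462.6 -243.2   16.5]] 13.62039852142334 ((462.2516174316406, -242.76614379882812), (69.5650863647461, 68.17188262939453), 24.367679595947266)
  mean [ 461.8 -242.7] long axis deg 60.2 [18.4 18.8]
knob 49 [373.1 264.8] [[ 460.6 -243.5   40.5]] 6.328678607940674 ((461.50390625, -241.65545654296875), (9.846542358398438, 32.70124816894531), 65.98762512207031)
  mean [ 461.  -241.7] long axis deg 156.7 [2.8 9.6]
s [[621.4  54.9  80. ]]
m [[547.4 112.4  90. ]]
l [[466.9 174.2 100. ]]
[[689.3  44.6  20. ]]
[[629.5 -16.9  20. ]]
[[407.4 181.2  20. ]]
[[468.1 244.9  20. ]]
tray [[ 615.9 -149.7   20. ]]
tray [[ 611.5 -373.    20. ]]
tray [[ 353.4 -361.2   20. ]]
tray [[ 357.8 -142.6   20. ]]
60.79712693968334 320.1825934377253 228.9602304371746 [[0.35, 0.9, 0.25, 137.35], [0.94, -0.34, -0.09, 560.63], [-0.0, 0.27, -0.96, 374.72], [0.0, 0.0, 0.0, 1.0]]
```

View pics/w0.png

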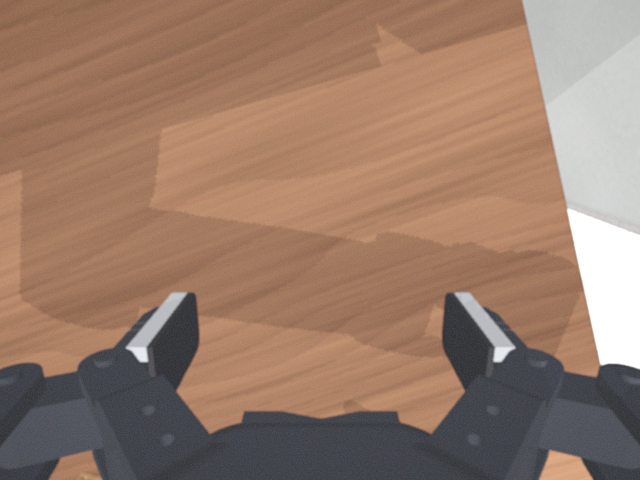

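The wrist view shows only bare table and the fingers. The camera sits about 67 mm to tool +x and is usable for a close look. I'll go above the stand.

>>> drive_tool(
  moves=[
    [-0.09,-0.04,-0.03,0,1],
    [-0.18,-0.08,-0.05,0,1],
    [-0.27,-0.12,-0.06,0,1],
    [-0.36,-0.16,-0.065,0,1],
    [-0.45,-0.19,-0.065,0,1],
  ],
)

```text
time_s: 0.65
position: [379.6, 369.6, 264.3]
tool_rot: [0.557, 3.091, 0.001]
force: [0.6, 1.8, -0.4]
width: 1.003
gripper_force: 0.0
```

>>> drive_tool(
  moves=[
    [-0.09,-0.04,-0.02,0,1],
    [-0.18,-0.08,-0.04,0,1],
    [-0.27,-0.12,-0.06,0,1],
    [-0.36,-0.16,-0.075,0,1],
    [-0.45,-0.19,-0.075,0,1],
  ],
)

```text
time_s: 1.15
position: [557.8, 201.7, 302.7]
tool_rot: [0.558, 3.09, 0.001]
force: [1.9, -0.1, 0.3]
width: 1.001
gripper_force: 0.0
```

>>> drive_tool(
  moves=[
    [-0.08,-0.04,0,-0.045,1],
    [-0.08,-0.04,0,-0.09,1],
    [-0.08,-0.04,0,-0.135,1],
    [-0.08,-0.04,0,-0.18,1],
    [-0.08,-0.04,0,-0.22,1],
  ],
)

```text
time_s: 1.65
position: [586.5, 170.6, 300.7]
tool_rot: [0.531, -3.095, -0.0]
force: [0.3, 0.1, -0.1]
width: 0.998
gripper_force: 0.0
```

>>> drive_tool(
  moves=[
    [0,0,0,-0.045,1],
    [0,0,0,-0.09,1],
    [0,0,0,-0.135,1],
    [0,0,0,-0.18,1],
    [0,0,0,-0.18,1],
  ],
)

```text
time_s: 2.15
position: [586.4, 170.8, 300.9]
tool_rot: [1.366, -2.828, -0.0]
force: [0.0, 0.5, -0.3]
width: 0.997
gripper_force: 0.0
```

```bash
python3 - <<'E'
from h import *
s=env.sense(); print(s['time_s'],s['position'].round(1),s['tool_rot'].round(3),s['q'].round(2))
w=snap('wrist','w1'); T=w['world_from_camera']; print(T[:3,3].round(1))
E
```

```text
2.15 [586.4 170.8 300.9] [ 1.366 -2.828 -0.   ] [ 0.09  0.22  1.4   0.    1.53 -2.39]
[544.5 116.5 445.2]
```

View pics/w1.png

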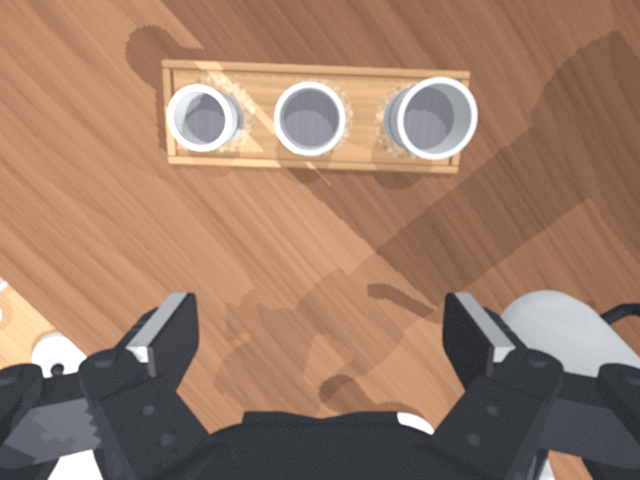

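The wrist view shows all three tins clearly: small at (203,118), medium at (310,118), large at (437,118), inside the stand rim (163,60)-(470,71)-(458,173)-(168,163). I'll fit the rims.

```bash
cat > tins.py <<'E'
from h import *
def fit(c,cen,z):
    im=c['color']; hsv=cv2.cvtColor(im,cv2.COLOR_RGB2HSV).astype(int)
    m=((hsv[...,1]<45)&(hsv[...,2]>185)).astype(np.uint8)
    u,v=cen; k=np.zeros_like(m); k[v-52:v+52,u-52:u+52]=m[v-52:v+52,u-52:u+52]
    n,l,st,_=cv2.connectedComponentsWithStats(k); i=1+np.argmax(st[1:,4])
    cs,h=cv2.findContours((l==i).astype(np.uint8),cv2.RETR_CCOMP,cv2.CHAIN_APPROX_NONE)
    out=[]
    for cc,hh in zip(cs,h[0]):
        if len(cc)<60: continue
        P=ray(c,cc[:,0],z)[:,:2]; x=P.mean(0); 
        from scipy.optimize import least_squares
        r=least_squares(lambda p:np.hypot(*(P-p[:2]).T)-p[2],[*x,27],loss='soft_l1',f_scale=.5)
        out.append((('hole' if hh[3]>=0 else 'outer'),r.x.round(2),np.sqrt(np.mean(r.fun**2)).round(2)))
    return out
if __name__=='__main__':
    c=dict(np.load('pics/w1.npz'))
    for cen,z in [((203,118),80),((310,118),90),((437,118),100)]: print(z,fit(c,cen,z))
    Q=ray(c,[(163,60),(470,71),(458,173),(168,163)],20)[:,:2]; print(Q.round(1),np.linalg.norm(np.diff(np.r_[Q,Q[:1]],axis=0),axis=1))
    print(Q.mean(0)); 
    for a,b in [(0,1),(3,2)]: d=Q[b]-Q[a]; print(np.degrees(np.arctan2(d[1],d[0])))
E
python3 tins.py
```

```text
80 [('outer', array([624.53,  55.22,  29.65]), np.float64(2.12)), ('hole', array([623.57,  56.72,  18.57]), np.float64(1.29))]
90 [('outer', array([552.78, 113.22,  30.02]), np.float64(0.25)), ('hole', array([551.98, 112.67,  24.34]), np.float64(0.48))]
100 [('outer', array([471.09, 177.61,  32.64]), np.float64(0.57)), ('hole', array([470.71, 177.01,  27.12]), np.float64(2.26))]
[[630.6 -18.4]
 [403.2 174.7]
 [467.2 250.8]
 [696.   56.1]] [298.24838465  99.44715815 300.4385956   99.06652816]
[549.24475141 115.80919217]
139.65696415738526
139.58196414788225
```

```bash
python3 - <<'E'
from h import *
from scipy.optimize import least_squares
c=dict(np.load('pics/w1.npz')); g=cv2.GaussianBlur(c['color'],(0,0),.8).astype(int)
hsv=cv2.cvtColor(c['color'],cv2.COLOR_RGB2HSV)
for cen,z,ro in [((203,118),80,27),((310,118),90,29.5),((437,118),100,32)]:
  for thr in (185,200,215,225,235):
    m=(g.min(2)>thr).astype(np.uint8); u,v=cen
    vv,uu=np.nonzero(m[v-48:v+48,u-48:u+48]); P=ray(c,np.c_[uu+u-48,vv+v-48],z)[:,:2]
    # rim annulus: centre line radius ro-2, uniform
    best=least_squares(lambda p:np.hypot(*(P-p).T)-(ro-2),ray(c,[cen],z)[0,:2],loss='cauchy',f_scale=1.0)
    r=np.hypot(*(P-best.x).T); print(z,thr,len(P),best.x.round(2),np.mean(abs(r-ro+2)<2.6).round(2),np.median(r).round(1))
E
```

```text
80 185 2919 [623.95  55.97] 0.38 26.1
80 200 2296 [625.2  55.5] 0.48 25.4
80 215 1820 [625.88  55.12] 0.61 24.8
80 225 1580 [626.3   54.75] 0.7 24.8
80 235 1319 [626.54  54.31] 0.83 25.0
90 185 1648 [552.46 113.  ] 0.8 27.6
90 200 1427 [552.6  113.02] 0.93 27.6
90 215 1235 [552.67 113.05] 0.99 27.6
90 225 1093 [552.69 113.08] 1.0 27.7
90 235 958 [552.7  113.08] 1.0 27.7
100 185 1816 [470.96 177.28] 0.82 29.9
100 200 1515 [470.97 177.55] 0.97 30.1
100 215 1308 [470.94 177.65] 1.0 30.1
100 225 1141 [470.95 177.7 ] 1.0 30.1
100 235 973 [470.94 177.71] 1.0 30.1
```

```bash
python3 - <<'E'
from h import *
c=cv2.imread('pics/w1.png'); cv2.imwrite('pics/w1c.png',cv2.resize(c[60:180,150:290],None,fx=5,fy=5,interpolation=cv2.INTER_CUBIC))
E
```

```text
(no output)
```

View pics/w1c.png

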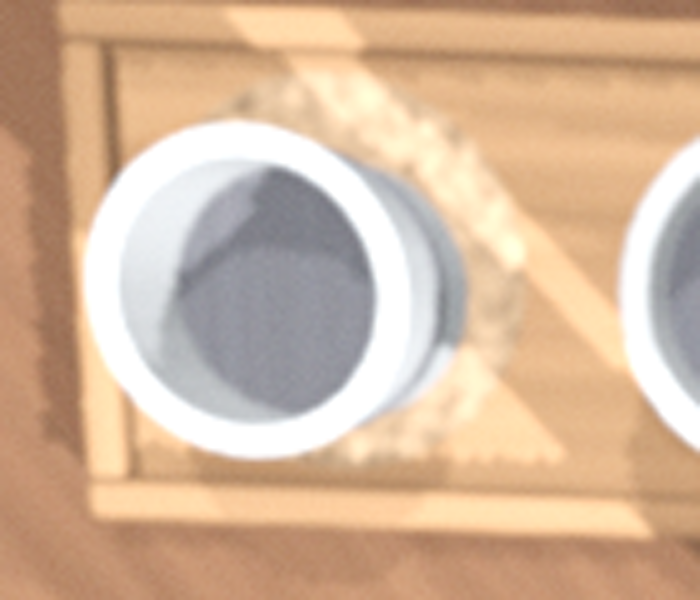

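The crop shows the small rim's outer edge from (83,120) to (412,460), centred at pixel (199.5,118) in the full image.

```bash
python3 - <<'E'
from h import *
c=dict(np.load('pics/w1.npz')); 
print(ray(c,[(199.0,117.5),(199.5,118),(148.5+18.1,117.5),(150+82.4-.5,117.5)],80).round(2))
s=env.sense();from scipy.spatial.transform import Rotation as R
M=R.from_rotvec(s['tool_rot']).as_matrix();print(M.round(3), s['position'])
# tray lid
t=np.array([461.3,-242,120]);print('delta tool',(M.T@(t-s['position'])).round(1), 'toolx ang',np.degrees(np.arctan2(M[1,0],M[0,0])))
E
```

```text
[[626.5   53.09  80.  ]
 [626.45  53.66  80.  ]
 [648.33  35.76  80.  ]
 [604.33  70.69  80.  ]]
[[-0.624 -0.781 -0.001]
 [-0.781  0.624 -0.   ]
 [ 0.     0.    -1.   ]] [586.48816113 170.83960893 300.9186762 ]
delta tool [ 400.6 -159.9  181. ] toolx ang -128.61294758893033
```

>>> drive_tool(
  moves=[
    [0.085,-0.05,0,0,0.7],
    [0.17,-0.1,0,0,0.7],
    [0.255,-0.145,0,0,0.7],
    [0.34,-0.19,0,0,0.7],
    [0.42,-0.24,0.01,0,0.7],
  ],
)

```text
time_s: 2.7
position: [549.6, -70.0, 297.1]
tool_rot: [-1.361, 2.83, -0.002]
force: [0.5, 0.2, 0.7]
width: 0.699
gripper_force: 0.0
```

>>> drive_tool(
  moves=[
    [0.08,-0.045,0.03,0,0.7],
    [0.16,-0.09,0.06,0,0.7],
    [0.24,-0.135,0.09,0,0.7],
    [0.31,-0.175,0.12,0,0.7],
    [0.35,-0.196,0.15,0,0.7],
  ],
)

```text
time_s: 3.2
position: [539.4, -233.0, 220.8]
tool_rot: [1.264, -2.839, 0.036]
force: [0.5, 0.6, -0.4]
width: 0.698
gripper_force: 0.0
```

>>> drive_tool(
  moves=[
    [0,0,0,0.045,0.7],
    [0,0,0,0.09,0.7],
    [0,0,0,0.135,0.7],
    [0,0,0,0.18,0.7],
    [0,0,0,0.225,0.7],
  ],
)

```text
time_s: 3.7
position: [539.7, -230.4, 221.1]
tool_rot: [0.2, -3.111, 0.05]
force: [-0.6, 0.3, 0.9]
width: 0.7
gripper_force: 0.0
```

>>> drive_tool(
  moves=[
    [0,0,0,0.045,0.7],
    [0,0,0,0.09,0.7],
    [0,0,0,0.135,0.7],
    [0,0,0,0.19,0.7],
    [0,0,0,0.19,0.7],
  ],
)

```text
time_s: 4.2
position: [539.7, -230.5, 221.1]
tool_rot: [-0.719, -3.044, 0.059]
force: [0.2, -0.1, -0.1]
width: 0.701
gripper_force: 0.0
```

```bash
cat > lid.py <<'E'
from h import *
from scipy.spatial.transform import Rotation as R
from scipy.optimize import least_squares
import sys
s=env.sense(); M=R.from_rotvec(s['tool_rot']).as_matrix()
print(s['time_s'],s['position'].round(1),'tooly ang',np.degrees(np.arctan2(M[1,1],M[0,1])).round(2))
c=snap('wrist',sys.argv[1]); hsv=cv2.cvtColor(c['color'],cv2.COLOR_RGB2HSV).astype(int)
m=((hsv[...,1]<60)&(hsv[...,2]>110)).astype(np.uint8); m[260:]=0
n,l,st,ce=cv2.connectedComponentsWithStats(m); i=1+np.argmax(st[1:,4]); x,y,w,h,a=st[i]; print(st[i])
cs,_=cv2.findContours((l==i).astype(np.uint8),cv2.RETR_EXTERNAL,cv2.CHAIN_APPROX_NONE)
P=ray(c,max(cs,key=len)[:,0],16.5)[:,:2]
r=least_squares(lambda p:np.hypot(*(P-p[:2]).T)-p[2],[*P.mean(0),35],loss='soft_l1',f_scale=.5); print('flange',r.x.round(2))
k=np.zeros_like(m); k[y:y+h,x:x+w]=(hsv[...,2]<75)[y:y+h,x:x+w]
n,l,st,ce=cv2.connectedComponentsWithStats(k); j=1+np.argmax(st[1:,4])
p=np.argwhere(l==j)[:,::-1]; Q=ray(c,p,40.5)[:,:2].astype(np.float32); print('knob',st[j],cv2.minAreaRect(Q),Q.mean(0))
E
python3 lid.py l1
```

```text
4.2 [ 539.7 -230.5  221.1] tooly ang 63.44
[ 232   79   85   88 4982]
flange [ 462.99 -245.51   34.92]
knob [261 102  22  45 726] ((463.67498779296875, -244.15155029296875), (13.88318920135498, 33.000492095947266), 67.70494842529297) [ 463.8734  -244.18025]
```

View pics/l1.png

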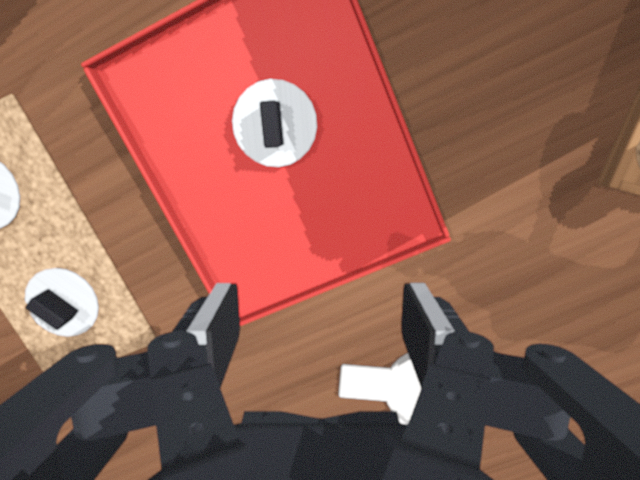

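The tool picked up a small tilt, probably because joint 6 hit its limit. I'll check it.

```bash
python3 - <<'E'
from h import *
from scipy.spatial.transform import Rotation as R
s=env.sense(); M=R.from_rotvec(s['tool_rot']).as_matrix(); print(M.round(4), s['q'].round(3))
print('world down in tool axes',(M.T@[0,0,-1]).round(4))
E
```

```text
[[-0.8954  0.4447 -0.0213]
 [ 0.4452  0.8948 -0.0338]
 [ 0.004  -0.0397 -0.9992]] [-0.588  0.201  1.569 -0.041  1.371 -1.69 ]
world down in tool axes [-0.004   0.0397  0.9992]
```

The tilt is 0.04 rad, purely from joint 4. Driving joint 6 gently onto its other stop should take it out again, and the half-turned grasp is equivalent, so I'll turn that way.

>>> drive_tool(
  moves=[
    [0,0,0,0.047,0.7],
    [0,0,0,0.094,0.7],
    [0,0,0,0.141,0.7],
    [0,0,0,0.188,0.7],
    [0,0,0,0.235,0.7],
  ],
)

```text
time_s: 4.75
position: [539.6, -230.8, 221.3]
tool_rot: [1.776, 2.588, -0.063]
force: [0.2, 1.0, -0.0]
width: 0.697
gripper_force: 0.0
```

>>> drive_tool(
  moves=[
    [0,0,0,0.047,0.7],
    [0,0,0,0.094,0.7],
    [0,0,0,0.141,0.7],
    [0,0,0,0.188,0.7],
    [0,0,0,0.235,0.7],
  ],
)

```text
time_s: 5.25
position: [539.6, -230.8, 221.3]
tool_rot: [2.579, 1.765, -0.057]
force: [-1.2, 0.3, -0.4]
width: 0.701
gripper_force: 0.0
```

>>> drive_tool(
  moves=[
    [0,0,0,0.047,0.7],
    [0,0,0,0.094,0.7],
    [0,0,0,0.141,0.7],
    [0,0,0,0.188,0.7],
    [0,0,0,0.235,0.7],
  ],
)

```text
time_s: 5.75
position: [539.6, -230.8, 221.4]
tool_rot: [3.03, 0.713, -0.044]
force: [0.2, 0.6, 0.0]
width: 0.699
gripper_force: 0.0
```

>>> drive_tool(
  moves=[
    [0,0,0,0.047,0.7],
    [0,0,0,0.094,0.7],
    [0,0,0,0.141,0.7],
    [0,0,0,0.188,0.7],
    [0,0,0,0.235,0.7],
  ],
)

```text
time_s: 6.25
position: [539.6, -230.8, 221.3]
tool_rot: [3.075, -0.427, -0.025]
force: [0.5, 0.1, -0.1]
width: 0.701
gripper_force: 0.0
```

>>> drive_tool(
  moves=[
    [0,0,0,0.047,0.7],
    [0,0,0,0.094,0.7],
    [0,0,0,0.141,0.7],
    [0,0,0,0.188,0.7],
    [0,0,0,0.235,0.7],
  ],
)

```text
time_s: 6.75
position: [539.6, -230.8, 221.3]
tool_rot: [2.711, -1.507, -0.003]
force: [0.9, -0.4, 0.4]
width: 0.698
gripper_force: 0.0
```

>>> drive_tool(
  moves=[
    [0,0,0,0.047,0.7],
    [0,0,0,0.094,0.7],
    [0,0,0,0.141,0.7],
    [0,0,0,0.188,0.7],
    [0,0,0,0.235,0.7],
  ],
)

```text
time_s: 7.25
position: [539.6, -230.8, 221.3]
tool_rot: [1.986, -2.385, 0.02]
force: [-0.3, 0.0, 1.1]
width: 0.699
gripper_force: 0.0
```

```bash
cat > st.py <<'E'
from h import *
from scipy.spatial.transform import Rotation as R
s=env.sense(); M=R.from_rotvec(s['tool_rot']).as_matrix(); print(s['time_s'],s['position'].round(1),s['q'].round(3),'tooly',np.degrees(np.arctan2(M[1,1],M[0,1])).round(2))
print('world down in tool axes',(M.T@[0,0,-1]).round(4))
E
python3 st.py
```

```text
7.25 [ 539.6 -230.8  221.3] [-0.589  0.201  1.569 -0.041  1.371  2.743] tooly 169.56
world down in tool axes [-0.0372 -0.0146  0.9992]
```

>>> drive_tool(
  moves=[
    [0,0,0,0.045,0.7],
    [0,0,0,0.09,0.7],
    [0,0,0,0.1,0.7],
  ],
)

```text
time_s: 7.55
position: [531.5, -242.2, 221.7]
tool_rot: [1.636, -2.658, 0.018]
force: [1.0, -0.4, 0.3]
width: 0.702
gripper_force: 0.0
```

```bash
python3 st.py
```

```text
7.55 [ 531.5 -242.2  221.7] [-0.622  0.19   1.58  -0.024  1.368  2.992] tooly 153.25
world down in tool axes [-2.360e-02 -9.000e-04  9.997e-01]
```

>>> drive_tool(
  moves=[
    [0,0,0,0.02,0.7],
    [0,0,0,0.02,0.7],
  ],
)

```text
time_s: 7.75
position: [521.5, -255.7, 222.0]
tool_rot: [1.586, -2.706, 0.01]
force: [0.3, -0.5, -0.3]
width: 0.699
gripper_force: 0.0
```

```bash
python3 st.py
```

```text
7.75 [ 521.5 -255.7  222. ] [-0.66   0.178  1.593 -0.007  1.366  2.993] tooly 150.76
world down in tool axes [-0.0076  0.0029  1.    ]
```

>>> drive_tool(
  moves=[
    [0,0,0,0.009,0.7],
    [0,0,0,0.009,0.7],
  ],
)

```text
time_s: 7.95
position: [517.9, -259.9, 222.0]
tool_rot: [-1.565, 2.721, -0.005]
force: [0.0, -0.6, 0.6]
width: 0.701
gripper_force: 0.0
```

>>> drive_tool(
  moves=[
    [0,0,0,-0.047,0.7],
    [0,0,0,-0.094,0.7],
    [0,0,0,-0.141,0.7],
    [0,0,0,-0.188,0.7],
    [0,0,0,-0.235,0.7],
  ],
)

```text
time_s: 8.45
position: [518.5, -259.1, 222.0]
tool_rot: [-2.45, 1.964, -0.006]
force: [-0.2, 0.5, -0.4]
width: 0.703
gripper_force: 0.0
```

>>> drive_tool(
  moves=[
    [0,0,0,-0.047,0.7],
    [0,0,0,-0.094,0.7],
    [0,0,0,-0.141,0.7],
    [0,0,0,-0.188,0.7],
    [0,0,0,-0.235,0.7],
  ],
)

```text
time_s: 8.95
position: [518.5, -259.1, 222.0]
tool_rot: [2.995, -0.948, 0.007]
force: [-0.1, 0.6, 0.3]
width: 0.701
gripper_force: 0.0
```

>>> drive_tool(
  moves=[
    [0,0,0,-0.047,0.7],
    [0,0,0,-0.07,0.7],
    [0,0,0,-0.07,0.7],
  ],
)

```text
time_s: 9.25
position: [518.5, -259.1, 222.0]
tool_rot: [3.078, -0.623, 0.006]
force: [-0.6, 0.3, -0.1]
width: 0.697
gripper_force: 0.0
```

```bash
python3 st.py;python3 - <<'E'
from h import *
from scipy.spatial.transform import Rotation as R
s=env.sense(); M=R.from_rotvec(s['tool_rot']).as_matrix()
print((M.T@(np.array([463.5,-244.5,150])-s['position'])).round(1))
E
```

```text
9.25 [ 518.5 -259.1  222. ] [-6.720e-01  1.740e-01  1.598e+00  1.000e-03  1.365e+00  1.298e+00] tooly -112.89
world down in tool axes [-0.0042  0.      1.    ]
[-56.6   7.9  71.7]
```

>>> drive_tool(
  moves=[
    [-0.1,0.015,0,0,0.7],
    [-0.2,0.015,0,0,0.7],
    [-0.26,0.015,0,0,0.7],
    [-0.26,0.015,0,0,0.7],
  ],
)

```text
time_s: 9.65
position: [393.1, -213.9, 220.7]
tool_rot: [3.078, -0.628, 0.004]
force: [0.2, -0.6, -0.8]
width: 0.7
gripper_force: 0.0
```

```bash
python3 lid.py l2;python3 - <<'E'
from h import *
from scipy.spatial.transform import Rotation as R
s=env.sense(); M=R.from_rotvec(s['tool_rot']).as_matrix()
print((M.T@(np.array([463.5,-244.5,70])-s['position'])).round(1))
E
```

```text
9.65 [ 393.1 -213.9  220.7] tooly ang -113.07
[ 278   57   87   92 5507]
flange [ 463.56 -245.85   35.07]
knob [325  81   1   1   1] ((476.904296875, -254.7412567138672), (0.0, 0.0), 0.0) [ 476.9043  -254.74126]
[7.400e+01 1.000e-01 1.518e+02]
```

>>> drive_tool(
  moves=[
    [0.08,0.0026,0.04,0,0.5],
    [0.148,0.0026,0.1,0,0.5],
    [0.148,0.0026,0.19,0,0.5],
    [0.148,0.0026,0.28,0,0.5],
    [0.148,0.0026,0.31,0,0.5],
  ],
)

```text
time_s: 10.2
position: [462.2, -244.0, 61.5]
tool_rot: [-3.076, 0.625, 0.004]
force: [0.1, -0.6, -0.5]
width: 0.499
gripper_force: 0.0
```

>>> drive_tool(
  moves=[
    [0,0,0,0,0.5],
    [0,0,0.04,0,0.5],
    [0,0,0.07,0,0.5],
    [0,0,0.07,0,0.5],
  ],
)

```text
time_s: 10.6
position: [464.3, -246.1, 31.5]
tool_rot: [3.078, -0.626, 0.005]
force: [-1.0, -0.4, -0.5]
width: 0.499
gripper_force: 0.0
```

```bash
python3 st.py; python3 - <<'E'
from h import *
snap('wrist','g1')
E
```

```text
10.6 [ 464.3 -246.1   31.5] [-0.718  0.284  1.884  0.002  0.97   1.253] tooly -112.97
world down in tool axes [-3.5e-03  2.0e-04  1.0e+00]
```

View pics/g1.png

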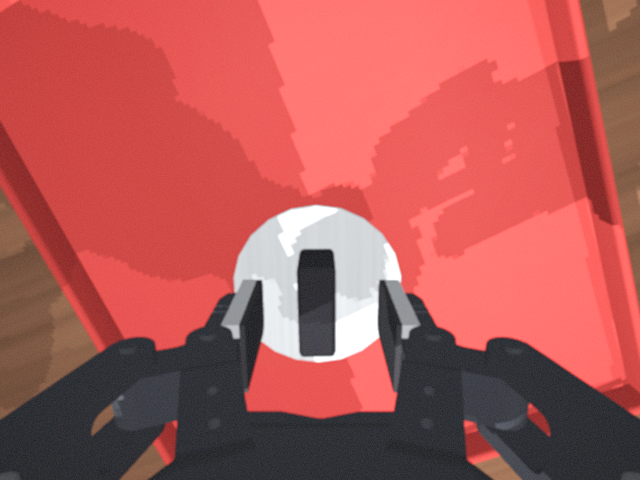

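The knob sits centred between the pads at (317,300), square to them. I'll lower and grip.

>>> drive_tool(
  moves=[
    [-0.002,0,0.012,0,0.5],
    [-0.002,0,0.022,0,0.5],
    [-0.002,0,0.022,0,0.4],
    [-0.002,0,0.022,0,0.2],
    [-0.002,0,0.022,0,0.0],
  ],
)

```text
time_s: 11.15
position: [463.5, -246.1, 21.4]
tool_rot: [3.077, -0.625, 0.008]
force: [0.3, 0.3, -0.1]
width: 0.149
gripper_force: 60.0
```

>>> drive_tool(
  moves=[
    [0,0,0,0,0],
    [0,0,0,0,0],
    [0,0,0,0,0],
  ],
)

```text
time_s: 11.45
position: [463.5, -246.1, 21.3]
tool_rot: [3.077, -0.625, 0.008]
force: [0.7, -0.1, 4.7]
width: 0.146
gripper_force: 60.7
```

>>> drive_tool(
  moves=[
    [0,0,-0.03,0,0],
    [0,0,-0.09,0,0],
    [0,0,-0.16,0,0],
    [0,-0.05,-0.22,0,0],
    [0.01,-0.13,-0.22,0,0],
  ],
)

```text
time_s: 11.95
position: [494.9, -190.1, 135.6]
tool_rot: [3.073, -0.629, 0.019]
force: [1.4, 0.2, -0.2]
width: 0.149
gripper_force: 60.2
```

>>> drive_tool(
  moves=[
    [0.01,-0.09,0,0,0],
    [0.02,-0.18,0,0,0],
    [0.03,-0.27,0,0,0],
    [0.04,-0.36,0,0,0],
    [0.05,-0.45,0,0,0],
  ],
)

```text
time_s: 12.45
position: [603.5, 11.7, 130.3]
tool_rot: [3.078, -0.625, 0.005]
force: [0.4, -0.5, -0.4]
width: 0.149
gripper_force: 60.2
```

>>> drive_tool(
  moves=[
    [0.006,-0.06,0,0,0],
    [0.006,-0.1,0,0,0],
    [0.006,-0.1,0,0,0],
    [0.006,-0.1,0,0,0],
  ],
)

```text
time_s: 12.85
position: [625.1, 54.7, 130.1]
tool_rot: [3.078, -0.623, 0.004]
force: [0.9, 0.1, -0.1]
width: 0.147
gripper_force: 60.2
```

```bash
cat > to.py <<'E'
from h import *
from scipy.spatial.transform import Rotation as R
import sys
s=env.sense(); M=R.from_rotvec(s['tool_rot']).as_matrix()
t=np.array([float(a) for a in sys.argv[1:4]]) # target of lid origin
lid=s['position']+M@np.array([-.3,0,17.3]); print(s['time_s'],'lid',lid.round(2),'F',s['force'].round(2),'tq',s['torque'].round(2),'q6',s['q'][5].round(2),'w',s['width'].round(3))
d=M.T@(t-lid); print('delta mm',d.round(2),'norm',(d/500).round(4),'down',(M.T@[0,0,-1]).round(4))
E
python3 to.py 626.5 53.7 85
```

```text
Traceback (most recent call last):
  File "to.py", line 6, in <module>
    lid=s['position']+M@np.array([-.3,0,17.3]); print(s['time_s'],'lid',lid.round(2),'F',s['force'].round(2),'tq',s['torque'].round(2),'q6',s['q'][5].round(2),'w',s['width'].round(3))
                                                                                                                                                                   ^^^^^^^^^^^^^^^^
AttributeError: 'float' object has no attribute 'round'
```

```bash
sed -i "s/s\['width'\].round(3)/s['width']/" to.py; python3 to.py 626.5 53.7 85
```

```text
12.85 lid [624.82  54.75 112.85] F [ 0.94  0.08 -0.07] tq [ 0.01 -0.01 -0.07] q6 1.87 w 0.14721130883745992
delta mm [ 1.88  0.29 27.86] norm [0.0038 0.0006 0.0557] down [-0.003 -0.001  1.   ]
```

>>> drive_tool(
  moves=[
    [0.0038,0.0006,0.03,0,0],
    [0.0038,0.0006,0.056,0,0],
    [0.0038,0.0006,0.056,0,0],
  ],
)

```text
time_s: 13.15
position: [624.7, 52.9, 99.1]
tool_rot: [3.077, -0.627, -0.004]
force: [-1.0, -0.0, -0.5]
width: 0.147
gripper_force: 60.2
```

>>> drive_tool(
  moves=[
    [0,0,0.003,0,0],
    [0,0,0.006,0,0],
    [0,0,0.006,0,0],
  ],
)

```text
time_s: 13.45
position: [627.6, 53.5, 100.1]
tool_rot: [3.078, -0.625, 0.007]
force: [-0.6, -0.5, -0.8]
width: 0.151
gripper_force: 60.2
```

```bash
python3 to.py 626.5 53.7 80
```

```text
13.45 lid [627.37  53.56  82.83] F [-0.58 -0.53 -0.8 ] tq [ 0.   -0.05 -0.01] q6 1.87 w 0.15130494290432991
delta mm [-0.87  0.21  2.83] norm [-0.0017  0.0004  0.0057] down [-4.8e-03  1.0e-04  1.0e+00]
```

>>> drive_tool(
  moves=[
    [-0.0016,0,0.002,0,0],
    [-0.0016,0,0.004,0,0],
    [-0.0016,0,0.004,0,0],
  ],
)

```text
time_s: 13.75
position: [626.6, 54.0, 97.8]
tool_rot: [3.078, -0.625, 0.006]
force: [0.5, 0.5, -0.2]
width: 0.149
gripper_force: 60.2
```

>>> drive_tool(
  moves=[
    [0,0,0.002,0,0],
    [0,0,0.002,0,0],
  ],
)

```text
time_s: 13.95
position: [626.8, 53.9, 97.1]
tool_rot: [3.078, -0.625, 0.007]
force: [-0.1, 0.7, 0.0]
width: 0.153
gripper_force: 60.4
```

>>> drive_tool(
  moves=[
    [0,0,0.002,0,0],
    [0,0,0.002,0,0],
  ],
)

```text
time_s: 14.15
position: [627.0, 53.9, 96.5]
tool_rot: [3.078, -0.625, 0.008]
force: [-1.2, -0.2, 3.8]
width: 0.145
gripper_force: 60.8
```

```bash
python3 to.py 626.5 53.7 80
```

```text
14.15 lid [626.77  53.95  79.22] F [-1.19 -0.23  3.82] tq [-0.01  0.27  0.01] q6 1.87 w 0.14518486386469756
delta mm [-0.15  0.33 -0.78] norm [-0.0003  0.0007 -0.0016] down [-0.0049  0.      1.    ]
```

Contact on the small rim at about 4 N. Now I'll feel around for the mouth under light pressure.

>>> drive_tool(
  moves=[
    [0.0032,0,0,0,0],
    [0.0032,0,0,0,0],
  ],
)

```text
time_s: 14.35
position: [627.9, 53.5, 96.2]
tool_rot: [3.078, -0.625, 0.005]
force: [-2.1, 2.0, 5.7]
width: 0.149
gripper_force: 61.0
```

>>> drive_tool(
  moves=[
    [-0.0016,0.0028,0,0,0],
    [-0.0016,0.0028,0,0,0],
  ],
)

```text
time_s: 14.55
position: [627.4, 52.9, 96.4]
tool_rot: [-3.078, 0.625, -0.008]
force: [-0.6, 4.0, 4.6]
width: 0.147
gripper_force: 60.9
```

>>> drive_tool(
  moves=[
    [-0.0032,0,0,0,0],
    [-0.0032,0,0,0,0],
  ],
)

```text
time_s: 14.75
position: [626.4, 52.9, 96.5]
tool_rot: [3.078, -0.625, 0.011]
force: [1.7, 1.7, 3.2]
width: 0.144
gripper_force: 60.8
```

>>> drive_tool(
  moves=[
    [-0.0016,-0.0028,0,0,0],
    [-0.0016,-0.0028,0,0,0],
  ],
)

```text
time_s: 14.95
position: [626.0, 53.8, 96.4]
tool_rot: [3.077, -0.624, 0.01]
force: [2.3, -1.4, 4.3]
width: 0.141
gripper_force: 60.9
```

>>> drive_tool(
  moves=[
    [0.0016,-0.0028,0,0,0],
    [0.0016,-0.0028,0,0,0],
  ],
)

```text
time_s: 15.15
position: [626.4, 54.4, 96.1]
tool_rot: [3.076, -0.624, 0.006]
force: [-0.1, -2.9, 7.0]
width: 0.15
gripper_force: 61.1
```

>>> drive_tool(
  moves=[
    [0.0032,0,0,0,0],
    [0.0032,0,0,0,0],
  ],
)

```text
time_s: 15.35
position: [626.9, 54.1, 95.8]
tool_rot: [3.076, -0.624, 0.002]
force: [-1.7, -3.1, 7.2]
width: 0.144
gripper_force: 61.3
```

>>> drive_tool(
  moves=[
    [-0.0016,0.0028,0,0,0],
    [-0.0016,0.0028,0,0,0],
  ],
)

```text
time_s: 15.55
position: [626.5, 53.8, 96.1]
tool_rot: [3.078, -0.625, 0.006]
force: [0.1, -0.6, 6.2]
width: 0.145
gripper_force: 61.1
```

```bash
python3 to.py 626.5 53.7 80
```

```text
15.55 lid [626.26  53.84  78.83] F [ 0.11 -0.58  6.22] tq [-0.14 -0.06  0.05] q6 1.87 w 0.14543831409160482
delta mm [ 0.28  0.03 -1.16] norm [ 0.0006  0.0001 -0.0023] down [-3.7e-03 -4.0e-04  1.0e+00]
```

>>> drive_tool(
  moves=[
    [0.0003,0,0.001,0,0],
    [0.0003,0,0.002,0,0],
    [0.0003,0,0.002,0,0],
  ],
)

```text
time_s: 15.85
position: [626.7, 53.7, 95.6]
tool_rot: [3.078, -0.625, 0.005]
force: [-1.6, -1.2, 8.7]
width: 0.142
gripper_force: 61.5
```

```bash
python3 to.py 626.5 53.7 80
```

```text
15.85 lid [626.47  53.82  78.31] F [-1.62 -1.21  8.73] tq [-0.11  0.22  0.03] q6 1.87 w 0.14155838394947018
delta mm [ 0.08  0.09 -1.68] norm [ 0.0002  0.0002 -0.0034] down [-3.7e-03 -6.0e-04  1.0e+00]
```

>>> drive_tool(
  moves=[
    [0.003,0,-0.002,0,0],
    [0.006,0,-0.002,0,0],
    [0.006,0,-0.002,0,0],
  ],
)

```text
time_s: 16.15
position: [627.5, 53.4, 95.6]
tool_rot: [3.078, -0.625, -0.003]
force: [-5.5, 1.8, 9.9]
width: 0.144
gripper_force: 61.6
```

>>> drive_tool(
  moves=[
    [-0.0018,0.0042,0,0,0],
    [-0.0018,0.0042,0,0,0],
  ],
)

```text
time_s: 16.35
position: [626.9, 52.6, 95.9]
tool_rot: [-3.077, 0.625, -0.002]
force: [-2.3, 3.5, 7.0]
width: 0.147
gripper_force: 61.3
```

>>> drive_tool(
  moves=[
    [-0.0042,0.0018,0,0,0],
    [-0.0042,0.0018,0,0,0],
  ],
)

```text
time_s: 16.55
position: [625.8, 52.3, 96.3]
tool_rot: [-3.078, 0.625, -0.007]
force: [2.0, 2.9, 5.9]
width: 0.147
gripper_force: 61.1
```

>>> drive_tool(
  moves=[
    [-0.0042,-0.0018,0,0,0],
    [-0.0042,-0.0018,0,0,0],
  ],
)

```text
time_s: 16.75
position: [624.6, 52.9, 96.3]
tool_rot: [3.078, -0.625, 0.009]
force: [2.6, -0.4, 5.7]
width: 0.146
gripper_force: 60.9
```

>>> drive_tool(
  moves=[
    [-0.0018,-0.0042,0,0,0],
    [-0.0018,-0.0042,0,0,0],
  ],
)

```text
time_s: 16.95
position: [624.2, 54.3, 96.1]
tool_rot: [3.076, -0.624, 0.007]
force: [3.2, -2.9, 5.7]
width: 0.151
gripper_force: 61.1
```

>>> drive_tool(
  moves=[
    [0.0018,-0.0042,0,0,0],
    [0.0018,-0.0042,0,0,0],
  ],
)

```text
time_s: 17.15
position: [625.0, 55.4, 95.9]
tool_rot: [3.075, -0.624, 0.004]
force: [-0.8, -4.0, 7.2]
width: 0.147
gripper_force: 61.3
```

>>> drive_tool(
  moves=[
    [0.0042,-0.0018,0,0,0],
    [0.0042,-0.0018,0,0,0],
  ],
)

```text
time_s: 17.35
position: [626.1, 55.6, 95.6]
tool_rot: [3.075, -0.624, -0.001]
force: [-3.9, -2.8, 9.6]
width: 0.147
gripper_force: 61.6
```

>>> drive_tool(
  moves=[
    [0.0042,0.0018,0,0,0],
    [0.0042,0.0018,0,0,0],
  ],
)

```text
time_s: 17.55
position: [626.8, 55.0, 95.3]
tool_rot: [3.077, -0.624, -0.006]
force: [-6.6, 0.2, 11.1]
width: 0.146
gripper_force: 61.8
```

```bash
python3 to.py 626.5 53.7 80
```

```text
17.55 lid [626.43  55.09  78.02] F [-6.6   0.19 11.05] tq [-0.09  1.25 -0.03] q6 1.87 w 0.14591305123057835
delta mm [ 0.6   1.26 -1.98] norm [ 0.0012  0.0025 -0.004 ] down [ 0.0031 -0.0029  1.    ]
```

The small tin gives a stiff rim everywhere: z plus F/6 stays near 80 mm over the whole search, so the lid isn't the small one. On to the medium tin.

>>> drive_tool(
  moves=[
    [-0.004,0.004,-0.01,0,0],
    [-0.004,0.004,-0.04,0,0],
    [-0.09,-0.02,-0.06,0,0],
    [-0.18,-0.046,-0.06,0,0],
    [-0.182,-0.046,-0.06,0,0],
  ],
)

```text
time_s: 18.05
position: [549.0, 114.8, 123.9]
tool_rot: [3.079, -0.62, -0.005]
force: [-0.2, -0.3, -0.9]
width: 0.146
gripper_force: 60.2
```

>>> drive_tool(
  moves=[
    [0,0,0,0,0],
    [0,0,0,0,0],
  ],
)

```text
time_s: 18.25
position: [555.3, 111.2, 125.8]
tool_rot: [3.078, -0.625, 0.007]
force: [-0.3, 0.3, -0.4]
width: 0.149
gripper_force: 60.2
```

```bash
python3 to.py 552.7 113.05 92; python3 -c "
from h import *
snap('scene','s2')
c=cv2.imread('pics/s2.png')[220:380,300:480];cv2.imwrite('pics/s2c.png',cv2.resize(c,None,fx=3.5,fy=3.5,interpolation=cv2.INTER_CUBIC))"
```

```text
18.25 lid [555.05 111.28 108.54] F [-0.27  0.25 -0.4 ] tq [ 0.01 -0.02  0.02] q6 1.96 w 0.14870244183127002
delta mm [-2.94 -0.72 16.53] norm [-0.0059 -0.0014  0.0331] down [-4.8e-03 -2.0e-04  1.0e+00]
```

View pics/s2c.png

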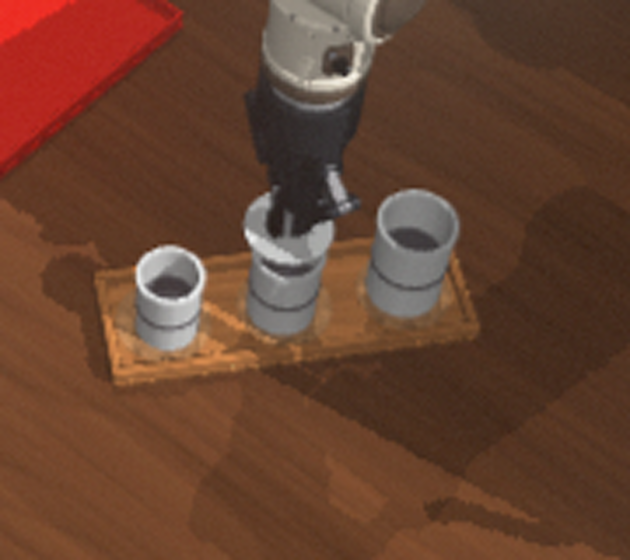

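The lid is held level, centred over the medium tin at about (290,230) in the crop. I'll lower it.

>>> drive_tool(
  moves=[
    [-0.0055,-0.0014,0.015,0,0],
    [-0.0055,-0.0014,0.029,0,0],
    [-0.0055,-0.0014,0.029,0,0],
    [-0.0055,-0.0014,0.029,0,0],
  ],
)

```text
time_s: 18.7
position: [552.2, 113.2, 110.3]
tool_rot: [3.078, -0.625, 0.005]
force: [0.1, -0.1, -1.5]
width: 0.146
gripper_force: 60.2
```

```bash
python3 to.py 552.7 113.05 90
```

```text
18.7 lid [551.92 113.25  93.05] F [ 0.08 -0.07 -1.5 ] tq [-0.04  0.04 -0.02] q6 1.96 w 0.14616212847990917
delta mm [ 0.78 -0.12  3.05] norm [ 0.0016 -0.0002  0.0061] down [-3.1e-03 -6.0e-04  1.0e+00]
```

>>> drive_tool(
  moves=[
    [0.0014,0,0.002,0,0],
    [0.0014,0,0.004,0,0],
    [0.0014,0,0.005,0,0],
    [0.0014,0,0.005,0,0],
  ],
)

```text
time_s: 19.1
position: [553.1, 113.1, 108.5]
tool_rot: [3.078, -0.625, 0.007]
force: [0.4, -0.5, -0.5]
width: 0.148
gripper_force: 60.2
```

>>> drive_tool(
  moves=[
    [0,0,0.002,0,0],
    [0,0,0.002,0,0],
  ],
)

```text
time_s: 19.3
position: [553.0, 113.1, 107.4]
tool_rot: [3.078, -0.625, 0.006]
force: [-0.6, -0.7, -1.3]
width: 0.149
gripper_force: 60.2
```

>>> drive_tool(
  moves=[
    [0,0,0.002,0,0],
    [0,0,0.002,0,0],
  ],
)

```text
time_s: 19.5
position: [553.2, 113.1, 106.8]
tool_rot: [3.078, -0.625, 0.007]
force: [-0.2, -0.1, 1.7]
width: 0.146
gripper_force: 60.6
```

```bash
python3 to.py 552.7 113.05 90
```

```text
19.5 lid [553.01 113.14  89.51] F [-0.23 -0.1   1.71] tq [-0.05  0.22  0.02] q6 1.96 w 0.1461803346950663
delta mm [-0.25  0.21 -0.49] norm [-0.0005  0.0004 -0.001 ] down [-4.5e-03 -1.0e-04  1.0e+00]
```

>>> drive_tool(
  moves=[
    [0,0,0.002,0,0],
    [0,0,0.002,0,0],
  ],
)

```text
time_s: 19.7
position: [553.4, 113.0, 106.2]
tool_rot: [3.078, -0.625, 0.007]
force: [-1.7, 0.3, 5.2]
width: 0.148
gripper_force: 61.1
```

>>> drive_tool(
  moves=[
    [-0.0032,0,0,0,0],
    [-0.0032,0,0,0,0],
  ],
)

```text
time_s: 19.9
position: [552.7, 113.4, 106.4]
tool_rot: [3.078, -0.625, 0.011]
force: [1.4, -1.5, 2.9]
width: 0.149
gripper_force: 60.8
```

```bash
python3 to.py 552.7 113.05 90
```

```text
19.9 lid [552.52 113.46  89.12] F [ 1.43 -1.5   2.94] tq [-0.36 -0.14 -0.02] q6 1.96 w 0.14939188952838844
delta mm [ 0.33  0.31 -0.88] norm [ 0.0007  0.0006 -0.0018] down [-7.1e-03  3.0e-04  1.0e+00]
```

>>> drive_tool(
  moves=[
    [-0.002,0,0,0,0],
    [-0.002,0,0,0,0],
  ],
)

```text
time_s: 20.1
position: [551.8, 113.8, 106.2]
tool_rot: [3.078, -0.625, 0.011]
force: [2.2, -2.5, 4.7]
width: 0.145
gripper_force: 60.9
```

>>> drive_tool(
  moves=[
    [0.0015,-0.0037,0,0,0],
    [0.0015,-0.0037,0,0,0],
  ],
)

```text
time_s: 20.3
position: [552.2, 115.0, 105.9]
tool_rot: [3.077, -0.624, 0.007]
force: [0.4, -3.3, 6.6]
width: 0.148
gripper_force: 61.2
```

>>> drive_tool(
  moves=[
    [0.0037,-0.0015,0,0,0],
    [0.0037,-0.0015,0,0,0],
  ],
)

```text
time_s: 20.5
position: [553.1, 115.0, 105.6]
tool_rot: [3.076, -0.624, 0.002]
force: [-3.1, -2.9, 8.7]
width: 0.149
gripper_force: 61.5
```

>>> drive_tool(
  moves=[
    [0.0037,0.0015,0,0,0],
    [0.0037,0.0015,0,0,0],
  ],
)

```text
time_s: 20.7
position: [553.6, 114.3, 105.4]
tool_rot: [3.077, -0.625, -0.002]
force: [-4.7, -1.5, 11.0]
width: 0.148
gripper_force: 61.7
```

>>> drive_tool(
  moves=[
    [0.0015,0.0037,0,0,0],
    [0.0015,0.0037,0,0,0],
  ],
)

```text
time_s: 20.9
position: [553.6, 113.5, 105.4]
tool_rot: [-3.078, 0.625, 0.002]
force: [-4.5, 3.3, 10.1]
width: 0.147
gripper_force: 61.6
```

>>> drive_tool(
  moves=[
    [-0.0015,0.0037,0,0,0],
    [-0.0015,0.0037,0,0,0],
  ],
)

```text
time_s: 21.1
position: [553.0, 112.7, 105.7]
tool_rot: [-3.076, 0.625, -0.002]
force: [-2.0, 4.5, 7.4]
width: 0.143
gripper_force: 61.4
```

>>> drive_tool(
  moves=[
    [-0.0037,0.0015,0,0,0],
    [-0.0037,0.0015,0,0,0],
  ],
)

```text
time_s: 21.3
position: [552.1, 112.5, 106.0]
tool_rot: [-3.076, 0.625, -0.006]
force: [0.9, 4.2, 6.2]
width: 0.149
gripper_force: 61.2
```

>>> drive_tool(
  moves=[
    [-0.0037,-0.0015,0,0,0],
    [-0.0037,-0.0015,0,0,0],
  ],
)

```text
time_s: 21.5
position: [551.4, 113.1, 106.1]
tool_rot: [-3.078, 0.625, -0.009]
force: [1.9, 2.1, 4.0]
width: 0.148
gripper_force: 61.0
```

```bash
python3 to.py 552.7 113.05 90
```

```text
21.5 lid [551.25 113.25  88.85] F [1.86 2.14 3.99] tq [ 0.34 -0.5   0.03] q6 1.96 w 0.1482656544787811
delta mm [ 1.42 -0.38 -1.14] norm [ 0.0028 -0.0008 -0.0023] down [-0.0056  0.0023  1.    ]
```

Still stiff rim everywhere. I'll do one wider ring before giving the medium tin up.

>>> drive_tool(
  moves=[
    [-0.002,0.002,0,0,0],
    [-0.002,0.002,0,0,0],
  ],
)

```text
time_s: 21.7
position: [550.1, 112.4, 106.1]
tool_rot: [-3.078, 0.625, -0.009]
force: [2.6, 1.0, 5.3]
width: 0.149
gripper_force: 60.9
```

>>> drive_tool(
  moves=[
    [-0.0023,-0.0057,0,0,0],
    [-0.0023,-0.0057,0,0,0],
  ],
)

```text
time_s: 21.9
position: [549.8, 114.4, 106.0]
tool_rot: [3.077, -0.624, 0.008]
force: [2.0, -1.8, 6.1]
width: 0.152
gripper_force: 61.1
```

>>> drive_tool(
  moves=[
    [0.0023,-0.0057,-0.0005,0,0],
    [0.0023,-0.0057,-0.0005,0,0],
  ],
)

```text
time_s: 22.1
position: [550.9, 116.2, 105.7]
tool_rot: [3.076, -0.624, 0.003]
force: [-1.0, -2.8, 7.4]
width: 0.146
gripper_force: 61.3
```

>>> drive_tool(
  moves=[
    [0.0057,-0.0023,-0.0015,0,0],
    [0.0057,-0.0023,-0.0015,0,0],
  ],
)

```text
time_s: 22.3
position: [552.9, 116.6, 105.9]
tool_rot: [3.077, -0.624, -0.001]
force: [-2.4, -2.0, 5.6]
width: 0.147
gripper_force: 61.2
```

>>> drive_tool(
  moves=[
    [0.0057,0.0023,-0.001,0,0],
    [0.0057,0.0023,-0.001,0,0],
  ],
)

```text
time_s: 22.5
position: [554.9, 115.2, 106.2]
tool_rot: [3.078, -0.625, -0.002]
force: [-2.0, 0.5, 5.9]
width: 0.146
gripper_force: 61.0
```

>>> drive_tool(
  moves=[
    [0.0023,0.0057,0,0,0],
    [0.0023,0.0057,0,0,0],
  ],
)

```text
time_s: 22.7
position: [555.4, 112.4, 106.3]
tool_rot: [-3.078, 0.625, -0.001]
force: [-1.6, 1.9, 4.6]
width: 0.15
gripper_force: 60.9
```

>>> drive_tool(
  moves=[
    [-0.0023,0.0057,0,0,0],
    [-0.0023,0.0057,0,0,0],
  ],
)

```text
time_s: 22.9
position: [554.1, 109.4, 106.6]
tool_rot: [3.078, -0.625, 0.005]
force: [0.6, 1.5, 2.4]
width: 0.145
gripper_force: 60.6
```

>>> drive_tool(
  moves=[
    [-0.0057,0.0023,0.0005,0,0],
    [-0.0057,0.0023,0.0005,0,0],
  ],
)

```text
time_s: 23.1
position: [551.5, 109.1, 106.7]
tool_rot: [3.077, -0.625, 0.007]
force: [1.6, 0.2, 2.4]
width: 0.149
gripper_force: 60.6
```

>>> drive_tool(
  moves=[
    [0,-0.008,0.001,0,0],
    [0,-0.008,0.001,0,0],
    [0,-0.008,0.001,0,0],
  ],
)

```text
time_s: 23.4
position: [552.9, 112.7, 106.3]
tool_rot: [3.077, -0.624, 0.006]
force: [-2.0, -3.5, 4.8]
width: 0.148
gripper_force: 61.0
```

```bash
python3 to.py 552.7 113.05 90
```

```text
23.4 lid [552.71 112.72  89.01] F [-2.03 -3.52  4.83] tq [-0.71  0.28 -0.  ] q6 1.96 w 0.148393241494164
delta mm [-0.13 -0.3  -0.99] norm [-0.0003 -0.0006 -0.002 ] down [-0.004  -0.0013  1.    ]
```

Not the medium either, so it goes to the large tin.

>>> drive_tool(
  moves=[
    [0,0,-0.015,0,0],
    [0,0,-0.06,0,0],
    [-0.06,-0.016,-0.06,0,0],
    [-0.14,-0.039,-0.06,0,0],
    [-0.2,-0.055,-0.06,0,0],
  ],
)

```text
time_s: 23.9
position: [469.4, 178.8, 135.3]
tool_rot: [3.079, -0.625, 0.003]
force: [0.2, 1.3, -1.3]
width: 0.148
gripper_force: 60.2
```

>>> drive_tool(
  moves=[
    [0,0,0.016,0,0],
    [0,0,0.026,0,0],
    [0,0,0.026,0,0],
    [0,0,0.026,0,0],
  ],
)

```text
time_s: 24.3
position: [472.2, 176.9, 122.6]
tool_rot: [3.077, -0.626, 0.006]
force: [0.1, 1.1, -0.9]
width: 0.144
gripper_force: 60.2
```

```bash
python3 to.py 470.95 177.65 100
```

```text
24.3 lid [471.96 176.99 105.32] F [ 0.08  1.11 -0.86] tq [ 0.01 -0.07 -0.02] q6 2.09 w 0.14412996287593455
delta mm [-1.21 -0.22  5.31] norm [-0.0024 -0.0004  0.0106] down [-3.8e-03 -2.0e-04  1.0e+00]
```

>>> drive_tool(
  moves=[
    [-0.0024,-0.0004,0.004,0,0],
    [-0.0024,-0.0004,0.008,0,0],
    [-0.0024,-0.0004,0.009,0,0],
    [-0.0024,-0.0004,0.009,0,0],
  ],
)

```text
time_s: 24.7
position: [470.6, 178.0, 118.2]
tool_rot: [3.078, -0.625, 0.006]
force: [-0.3, -0.4, -0.9]
width: 0.148
gripper_force: 60.2
```

>>> drive_tool(
  moves=[
    [0,0,0.002,0,0],
    [0,0,0.003,0,0],
  ],
)

```text
time_s: 24.9
position: [470.7, 178.1, 116.8]
tool_rot: [3.078, -0.625, 0.007]
force: [0.6, 0.3, -0.4]
width: 0.148
gripper_force: 60.2
```

>>> drive_tool(
  moves=[
    [0,0,0.002,0,0],
    [0,0,0.002,0,0],
  ],
)

```text
time_s: 25.1
position: [470.8, 178.1, 115.8]
tool_rot: [3.078, -0.625, 0.007]
force: [2.0, -0.4, -1.5]
width: 0.149
gripper_force: 60.2
```

```bash
python3 to.py 470.95 177.65 100
```

```text
25.1 lid [470.56 178.18  98.5 ] F [ 2.03 -0.35 -1.48] tq [-0.01 -0.09 -0.01] q6 2.09 w 0.1494983022279043
delta mm [ 0.57  0.34 -1.49] norm [ 0.0011  0.0007 -0.003 ] down [-4.6e-03  1.0e-04  1.0e+00]
```

Already inside (98.5 mm with no vertical force), so I'll continue down in small steps.

>>> drive_tool(
  moves=[
    [0.0005,0,0.002,0,0],
    [0.0005,0,0.004,0,0],
    [0.0005,0,0.004,0,0],
  ],
)

```text
time_s: 25.4
position: [471.1, 178.0, 113.8]
tool_rot: [3.078, -0.625, 0.007]
force: [0.7, 1.2, -0.3]
width: 0.145
gripper_force: 60.2
```

>>> drive_tool(
  moves=[
    [0,0,0.002,0,0],
    [0,0,0.004,0,0],
    [0,0,0.004,0,0],
  ],
)

```text
time_s: 25.7
position: [471.0, 178.0, 111.7]
tool_rot: [3.078, -0.625, 0.007]
force: [0.9, 0.0, 0.2]
width: 0.149
gripper_force: 60.2
```

>>> drive_tool(
  moves=[
    [0,0,0.002,0,0],
    [0,0,0.004,0,0],
    [0,0,0.004,0,0],
  ],
)

```text
time_s: 26.0
position: [470.9, 178.0, 109.7]
tool_rot: [3.078, -0.625, 0.007]
force: [1.3, -0.1, 0.7]
width: 0.146
gripper_force: 60.2
```

```bash
python3 to.py 470.95 177.65 90
```

```text
26.0 lid [470.74 178.06  92.42] F [ 1.29 -0.15  0.68] tq [ 0.08 -0.23  0.02] q6 2.09 w 0.14581276458154668
delta mm [0.34 0.29 2.42] norm [0.0007 0.0006 0.0048] down [-0.0043 -0.      1.    ]
```

>>> drive_tool(
  moves=[
    [0,0,0.002,0,0],
    [0,0,0.003,0,0],
    [0,0,0.003,0,0],
  ],
)

```text
time_s: 26.3
position: [470.9, 178.0, 108.3]
tool_rot: [3.078, -0.625, 0.007]
force: [1.5, 0.7, 1.0]
width: 0.152
gripper_force: 60.2
```

>>> drive_tool(
  moves=[
    [0,0,0.002,0,0],
    [0,0,0.002,0,0],
  ],
)

```text
time_s: 26.5
position: [471.0, 178.0, 107.3]
tool_rot: [3.078, -0.625, 0.007]
force: [1.3, 0.5, 0.6]
width: 0.15
gripper_force: 60.3
```

>>> drive_tool(
  moves=[
    [0,0,0.002,0,0],
    [0,0,0.002,0,0],
  ],
)

```text
time_s: 26.7
position: [471.3, 178.0, 106.7]
tool_rot: [3.078, -0.625, 0.008]
force: [1.1, 0.4, 2.4]
width: 0.143
gripper_force: 60.6
```

```bash
python3 to.py 470.95 177.65 90
```

```text
26.7 lid [471.07 178.11  89.4 ] F [1.13 0.42 2.36] tq [ 0.07 -0.22 -0.03] q6 2.09 w 0.14325631755375542
delta mm [ 0.07  0.47 -0.6 ] norm [ 0.0001  0.0009 -0.0012] down [-4.9e-03  4.0e-04  1.0e+00]
```

Flange on rim. A touch more press, then release.

>>> drive_tool(
  moves=[
    [0,0,0.001,0,0],
    [0,0,0.001,0,0],
  ],
)

```text
time_s: 26.9
position: [471.3, 178.0, 106.3]
tool_rot: [3.078, -0.625, 0.008]
force: [0.8, 0.0, 5.3]
width: 0.146
gripper_force: 60.9
```

>>> drive_tool(
  moves=[
    [0,0,0,0,0.2],
    [0,0,0,0,0.3],
    [0,0,0,0,0.45],
    [0,0,0,0,0.45],
    [0,0,0,0,0.45],
  ],
)

```text
time_s: 27.4
position: [470.6, 177.9, 105.5]
tool_rot: [3.078, -0.625, 0.005]
force: [0.3, -0.1, 0.5]
width: 0.449
gripper_force: 0.0
```

>>> drive_tool(
  moves=[
    [0,0,-0.02,0,0.45],
    [0,0,-0.06,0,0.45],
    [0,0,-0.14,0,0.45],
    [0,0,-0.22,0,0.45],
    [-0.06,0,-0.26,0,0.45],
  ],
)

```text
time_s: 27.9
position: [446.1, 189.3, 240.9]
tool_rot: [-3.077, 0.628, -0.019]
force: [0.1, 0.2, 0.9]
width: 0.446
gripper_force: 0.0
```

>>> drive_tool(
  moves=[
    [-0.06,0,0,0,0.45],
    [-0.08,0,0,0,0.45],
    [-0.08,0,0,0,0.45],
    [-0.08,0,0,0,0.45],
  ],
)

```text
time_s: 28.3
position: [406.3, 205.2, 235.4]
tool_rot: [3.077, -0.625, 0.007]
force: [-0.7, -0.3, -0.5]
width: 0.45
gripper_force: 0.0
```

```bash
python3 - <<'E'
from h import *
from scipy.optimize import least_squares
c=snap('wrist','f1')
hsv=cv2.cvtColor(c['color'],cv2.COLOR_RGB2HSV).astype(int)
m=((hsv[...,1]<60)&(hsv[...,2]>140)).astype(np.uint8); m[290:]=0
n,l,st,_=cv2.connectedComponentsWithStats(m)
for i in range(1,n):
  if st[i,4]<800: continue
  cs,_=cv2.findContours((l==i).astype(np.uint8),0,cv2.CHAIN_APPROX_NONE); P=ray(c,max(cs,key=len)[:,0],102.5)[:,:2]
  r=least_squares(lambda p:np.hypot(*(P-p[:2]).T)-p[2],[*P.mean(0),35],loss='soft_l1',f_scale=.5); print(st[i],r.x.round(2),np.abs(r.fun).mean())
E
```

```text
[ 322    0   63   26 1055] [521.39 133.29  11.8 ] 3.564620457020864
[ 265   54  109  114 8460] [470.71 177.03  35.24] 0.18337341706176338
[   0  162   79  128 7940] [481.81 395.22  37.36] 6.868930034918294
```

View pics/f1.png

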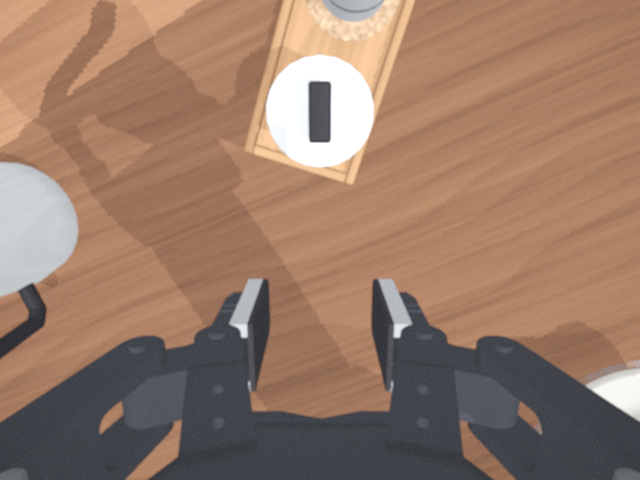

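The lid sits round and level on the large tin, centred at (320,110). Its fit is (470.7, 177.0) with radius 35.2 at the home height, and the teapot is undisturbed.

```bash
python3 -c "
from workcell import env
print(env.hand_in())"
```

```text
the job is handed in; nothing more can be done
None
```

The tray lid would not go into the small or medium tin after feeling around each rim, so I set it down fully home in the large tin, let it go and handed the job in at about 28 s; no verdict was returned.

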